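# Hang the orange ear defenders over the rail

### The arm

A 6-joint arm with a two-finger parallel gripper is mounted at the origin on a cart in front of the work surface, level with it; the furniture and walls round the work are solid. World frame = base frame: x ahead of the robot, y to its left, z up, the work surface at z = 0. Lengths are in m, angles in rad, forces in N, time in s.
With the tool pointing down it reaches from about 0.375 to 0.925 m from the base axis. Payload 5.7 kg.
Tool frame: the origin (TCP) lies midway between the tips of the shut fingers; the grasp point (between the pads) lies 19 mm behind it; z points along the fingers, x is the direction in which the jaws open and shut, and the axes are right-handed (so a half turn about z gives the same grasp; the last joint's range is limited). The gripper opens to 88 mm and grips with 3 to 60 N. Pads are 20 mm wide; open, the fingers measure 115 mm over their backs; the gripper's body (75 mm by 178 mm) begins 61 mm behind the grasp point.
Start: joints at [1.143, 0.359, 1.51, -0, 1.272, -0.115], TCP at [0.185, 0.571, 0.223] pointing down, gripper open.
Joint ranges: [-2.97, 2.97], [-1.01, 2.36], [0.21, 2.38], [-0.96, 4.11], [0.2, 2.71], [-2.98, 2.98]. Speed limits (rad/s): [2.39, 2.39, 3.14, 3.14, 3.14, 3.14].

### API

Orientations are given as a unit quaternion [x, y, z, w].
In Python, from bench import move_ptp, servo_line, goto_joints, move_gripper, sleep, inverse_kinematics, capture, PlanningError, close_job, spot_in, silhouettes, current_clock, current_joint_pos, current_qvel, current_joint_torque, current_position, current_orientation, current_force, current_torque, current_finger_gap gives the robot as it stands. Calls block until the motion is done:
- move_ptp(position, orientation): joint-space move of the TCP to a pose.
- servo_line(position, orientation=None, rate=0.15, contact_N=None): straight line of the TCP; orientation=None keeps the orientation; rate is the mean speed in m/s. With contact_N (N) it stops when the force on the tool has changed by that much, and returns True; else False.
- goto_joints(angles): joint-space move.
- move_gripper(opening): finger opening in m; the grip force is fixed at half the most; returns when the fingers have stopped.
- sleep(seconds).
- inverse_kinematics(position, orientation): joint angles nearest the present ones, or None.
- capture(name): name is "scene" or "top" or "wrist"; returns a dict with "image" (480x640x3 uint8, blue, green, red), "range_z" (480x640 float32, m along the optical axis (not along the pixel's ray), 0 where there is no reading), "intrinsics" (3x3 intrinsics, pixels), "R" (3x3) and "t" (3): a world point X has camera coordinates R X + t. Camera axes: x right, y down, z forward; pixel columns grow to the right and rows downward; lengths in m; the calibration is good to about 2 mm. A picture is of the moment at which its call begins.
A pose or a line that the arm cannot do raises PlanningError and nothing moves.
- close_job(): hands the job in, once; it reports no verdict.
Trained networks look in the newest picture that a camera, given by its name, has taken for a name from the list of things; names that differ only in an ending like _2 or _b are one class to them, and where a whole thing is asked for, a point or a joint stands for the part that bears it (a point fixed in the world has none). Each returns a list of dicts, best first, with "conf" (0 to 1); they miss things now and then, are a little off and sometimes report something else, mostly with a low value. They report only what shows in the picture. A call takes as long as a camera call. They do not tell look-alikes from the thing itself.
- spot_in(camera, query): "xy" ([column, row] in pixels, amid what is visible of it).
- silhouettes(camera, query): "region" (480x640 bool, what is visible of it) and "xy" ([column, row] in pixels, amid what is visible of it).
Readings, each from a call of its own:
- current_clock(): time.
- current_joint_pos(): joint angles.
- current_qvel(): joint speeds.
- current_joint_torque(): joint torques, N m.
- current_position(): TCP position.
- current_orientation(): TCP orientation.
- current_force(): force on the tool from outside, world axes, zero at the start.
- current_torque(): the same for the moment, N m.
- current_finger_gap(): finger opening in m.
Only numpy, scipy, OpenCV 4.12 (cv2) and the standard library are available. Lean on these libraries where they do the work, as an engineer would, in place of code of your own. Each camera call takes 0.05 s, during which the arm holds its last target.

### The job

Hang the ear defenders with the orange cups over the horizontal bar of the small steel stand, between its two posts: headband square across the bar, one cup hanging free on each side, and let go. Leave the blue ear defenders standing where they are.

Things in the scene. Friction and masses are not known exactly. Their poses are not given: they have to be found in the camera images.
- orange_defenders: Rigid ear defenders, orange cups, 0.15-0.31 kg, standing on the cups. 150 (x, cup to cup) x 62 (y) x 165 mm. Origin midway between the cups' undersides, z up. Cups 76 tall, 77 apart. Band 26 wide (y), underside of its crown at z 125, level for x +-20, then sloping. Grasp from above, closing along y, the grey grip block on the crown: 40 (x) x 28 (y), z 131-165. Centre of mass low.
- blue_defenders: The same ear defenders with blue cups, loose, same size, origin and axes, standing upright near the orange pair: a bystander to be left where it is.
- rail_stand: Fixed steel stand with one round bar. Origin: centre of its footprint on the table, z up, y along the bar. Bar 18 mm thick, above x = 0, top at z 150, from y -118 to +118; 14 mm posts at y -95 and +95, 23 mm collars on them up to z 153. Feet under the posts 150 (x) x 12 tall; tie between them 30 x 11 tall. Ear defenders hung on the bar have their origin at z 25, cups clear.
Not all that is in view belongs to the job. What is shaped like the orange_defenders but purple is not meant.

How it is judged:
By the outcome, as a careful person would: the job done as asked, in the order asked, and still so for the second after the job is handed in, with the robot touching nothing.
It also fails if it takes over 51 s, if anything falls off the work surface, if the arm or the gripper's body presses on something with over 40 N, if the wrist force passes 120 N, or if a joint passes its speed limit or range.

## Working session

There is one attempt and no reset: what is moved stays moved. The work goes in short steps, each a Python script; the robot and the scene stay as the last script left them, time stands still between calls to the robot, and variables do not carry over. Pictures are saved under pics/ and viewed, and the job is handed in when it is done.

```bash
mkdir -p pics; ls
cat > h.py <<'E'
import numpy as np, cv2
from bench import *
def world(c):
    K=c["intrinsics"];d=c["range_z"];v,u=np.mgrid[:480,:640]
    P=np.stack([(u-K[0,2])/K[0,0]*d,(v-K[1,2])/K[1,1]*d,d],-1)
    return (P-c["t"])@c["R"]
E
python3 - <<'E'
from h import *
for n in ("scene","top"):
    c=capture(n); cv2.imwrite(f"pics/{n}1.png",c["image"]); np.savez(f"{n}1.npz",**c)
    for q in ("orange_defenders","blue_defenders","rail_stand"):
        W=world(c)
        for s in silhouettes(n,q):
            m=s["region"]&(c["range_z"]>0); w=W[m]
            print(n,q,round(s["conf"],2),np.round(s["xy"]),m.sum(),np.round(np.percentile(w,[2,50,98],axis=0),3).tolist(), c["image"][m].mean(0).round())
print(current_clock())
E
```

```text
pics
scene orange_defenders 0.97 [483. 246.] 3119 [[0.522, -0.611, -0.001], [0.579, -0.555, 0.069], [0.732, -0.503, 0.164]] [123.  49.  92.]
scene orange_defenders 0.66 [405. 243.] 2219 [[0.473, -0.436, 0.005], [0.494, -0.408, 0.071], [0.615, -0.37, 0.165]] [47. 70. 98.]
scene blue_defenders 0.57 [311. 201.] 2368 [[0.519, -0.188, -0.0], [0.576, -0.164, 0.067], [0.665, -0.118, 0.164]] [77. 61. 54.]
scene blue_defenders 0.15 [403. 244.] 2123 [[0.472, -0.435, 0.006], [0.491, -0.408, 0.071], [0.613, -0.379, 0.164]] [45. 69. 98.]
scene rail_stand 0.56 [198. 206.] 2703 [[0.431, -0.008, -0.001], [0.497, 0.095, 0.013], [0.612, 0.225, 0.15]] [120. 120. 119.]
top orange_defenders 0.95 [402. 222.] 1324 [[0.475, -0.43, -0.0], [0.539, -0.394, 0.11], [0.62, -0.364, 0.166]] [ 70.  85. 102.]
top orange_defenders 0.57 [470. 211.] 1422 [[0.524, -0.606, -0.002], [0.577, -0.546, 0.097], [0.662, -0.499, 0.166]] [167.  68. 124.]
top blue_defenders 0.71 [305. 207.] 1136 [[0.521, -0.185, 0.032], [0.578, -0.159, 0.116], [0.664, -0.129, 0.167]] [106.  83.  72.]
top rail_stand 0.55 [197. 248.] 2585 [[0.434, -0.004, 0.001], [0.499, 0.107, 0.014], [0.572, 0.215, 0.153]] [161. 155. 150.]
0.4
```

View pics/scene1.png

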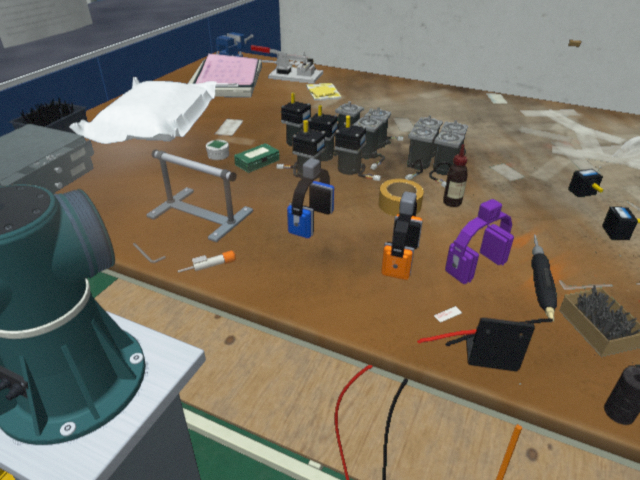

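View pics/top1.png

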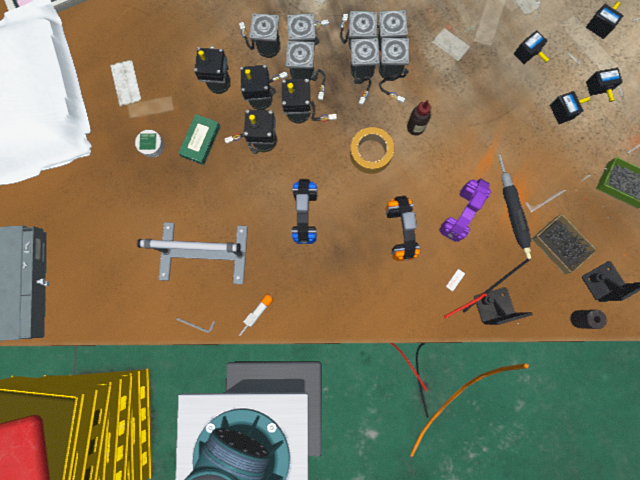

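Run:
```python
import numpy as np,cv2
def load(n): return dict(np.load(n+"1.npz"))
def world(c):
    K=c["intrinsics"];d=c["range_z"];v,u=np.mgrid[:480,:640]
    P=np.stack([(u-K[0,2])/K[0,0]*d,(v-K[1,2])/K[1,1]*d,d],-1)
    return (P-c["t"])@c["R"]
for n in("top","scene"):
    c=load(n);W=world(c);hsv=cv2.cvtColor(c["image"],cv2.COLOR_BGR2HSV);ok=c["range_z"]>0
    print(n,"cam",np.round(-c["R"].T@c["t"],3))
    for nm,cx,cy in(("orange",.545,-.4),("blue",.59,-.16),("purple",.59,-.55)):
        near=ok&(np.hypot(W[...,0]-cx,W[...,1]-cy)<.13)
        m=near&(W[...,2]>.157)&(W[...,2]<.175)
        r=cv2.minAreaRect(W[m][:,:2].astype(np.float32)*1000)
        m2=near&(W[...,2]>.03)&(W[...,2]<.175)
        r2=cv2.minAreaRect(W[m2][:,:2].astype(np.float32)*1000)
        print(nm,"grip",m.sum(),W[m].mean(0).round(4),r,"all",r2)
    # bar
    m=ok&(abs(W[...,2]-.147)<.006)&(W[...,0]>.4)&(W[...,0]<.65)&(W[...,1]>-.06)&(W[...,1]<.26)
    p=W[m]; r=cv2.minAreaRect(p[:,:2].astype(np.float32)*1000); print("bar",m.sum(),p.mean(0).round(4),r)
    l=cv2.fitLine(p[:,:2].astype(np.float32),cv2.DIST_HUBER,0,.01,.01).ravel();print(l)
```

```text
top cam [ 0.333 -0.218  1.297]
orange grip 219 [ 0.549  -0.3977  0.1637] ((549.9440307617188, -398.2327575683594), (40.18408203125, 29.460824966430664), 5.978870868682861) all ((554.4249877929688, -448.057861328125), (152.17544555664062, 161.77230834960938), 6.464357376098633)
blue grip 206 [ 0.5942 -0.1566  0.1639] ((594.804931640625, -155.97869873046875), (27.900209426879883, 38.245479583740234), 89.24627685546875) all ((594.0030517578125, -155.97042846679688), (61.523738861083984, 153.2433319091797), 88.2928237915039)
purple grip 216 [ 0.5949 -0.5544  0.1633] ((595.8806762695312, -555.2463989257812), (28.412382125854492, 41.058231353759766), 58.617401123046875) all ((594.2423095703125, -553.3253173828125), (127.20372772216797, 250.64703369140625), 19.39554214477539)
bar 765 [0.5013 0.1035 0.1481] ((501.3255615234375, 105.01818084716797), (237.01185607910156, 22.10802459716797), 87.29948425292969)
[0.05367495 0.99855846 0.50129    0.10347567]
scene cam [-0.313 -0.6    0.7  ]
orange grip 173 [ 0.5434 -0.4013  0.1629] ((546.6198120117188, -400.803955078125), (40.11252212524414, 28.389257431030273), 8.051867485046387) all ((551.344970703125, -449.39501953125), (149.62367248535156, 160.09686279296875), 6.497060298919678)
blue grip 131 [ 0.5901 -0.161   0.1627] ((592.514404296875, -159.95758056640625), (40.4155387878418, 27.970569610595703), 1.0711451768875122) all ((592.2493286132812, -159.15982055664062), (61.84204864501953, 156.3184356689453), 88.27410125732422)
purple grip 191 [ 0.5887 -0.5576  0.1629] ((593.2513427734375, -558.2939453125), (27.131990432739258, 42.4780158996582), 59.1513557434082) all ((589.599853515625, -554.1177368164062), (124.97164916992188, 251.00250244140625), 20.279029846191406)
bar 521 [0.4972 0.0968 0.1466] ((499.0612487792969, 103.16902160644531), (236.66647338867188, 23.619821548461914), 86.49895477294922)
[0.05658007 0.99839807 0.4976117  0.11777461]
```

Orange pair (top image, ~(402,225)) stands at about (0.548,-0.400), yaw ~7°. The bar (~(197,246)) is centred near (0.500,0.104), and blue stands in between. I'll move above the orange pair and refine with the wrist camera.

```bash
cat >> h.py <<'E'
from scipy.spatial.transform import Rotation as Ro
def quat(yaw,sgn):
    # yaw of object x; jaws along object y
    x=sgn*np.array([-np.sin(yaw),np.cos(yaw),0]);z=np.array([0,0,-1.]);y=np.cross(z,x)
    return Ro.from_matrix(np.stack([x,y,z],1)).as_quat()
E
python3 - <<'E'
from h import *
print(Ro.from_quat(current_orientation()).as_matrix().round(2).tolist())
for s in(1,-1):
    for p,y in(((.548,-.4,.133),6.5),((.548,-.4,.38),6.5),((.5,.104,.38),-3.1),((.5,.104,.158),-3.1)):
        q=inverse_kinematics(p,quat(np.radians(y),s)); print(s,p,None if q is None else np.round(q,2))
p=current_position(); servo_line([p[0],p[1],.33],rate=.2)
q=[np.array(inverse_kinematics((.548,-.4,.33),quat(np.radians(6.5),s))) for s in(1,-1)]
s=1 if abs(q[0][5])<abs(q[1][5]) else -1
print("use",s)
move_ptp((.548,-.4,.33),quat(np.radians(6.5),s))
c=capture("wrist");cv2.imwrite("pics/w1.png",c["image"]);W=world(c);ok=c["range_z"]>0
m=ok&(W[...,2]>.157)&(W[...,2]<.175)&(np.hypot(W[...,0]-.548,W[...,1]+.4)<.05)
if m.sum()>20: print(m.sum(),W[m].mean(0),cv2.minAreaRect(W[m][:,:2].astype(np.float32)*1000))
print(current_clock(),current_position(),current_joint_pos())
E
```

```text
[[0.31, 0.95, -0.0], [0.95, -0.31, -0.0], [-0.0, -0.0, -1.0]]
1 (0.548, -0.4, 0.133) [-0.73  0.55  1.42 -0.    1.17 -2.42]
1 (0.548, -0.4, 0.38) [-0.73  0.39  1.08 -0.    1.67 -2.42]
1 (0.5, 0.104, 0.38) [ 0.07  0.12  1.45 -0.    1.57 -1.45]
1 (0.5, 0.104, 0.158) [ 0.07  0.3   1.78 -0.    1.06 -1.45]
-1 (0.548, -0.4, 0.133) [-0.73  0.55  1.42 -0.    1.17  0.73]
-1 (0.548, -0.4, 0.38) [-0.73  0.39  1.08 -0.    1.67  0.73]
-1 (0.5, 0.104, 0.38) [ 0.07  0.12  1.45 -0.    1.57  1.69]
-1 (0.5, 0.104, 0.158) [ 0.07  0.3   1.78 -0.    1.06  1.69]
use -1
1446 [ 0.55048562 -0.40010791  0.16364636] ((550.0032958984375, -399.9624938964844), (38.902435302734375, 28.840896606445312), 7.188745975494385)
4.7417 [ 0.54840825 -0.39934263  0.33003356] [-7.31205818e-01  4.07747403e-01  1.17210547e+00  1.33066980e-04
  1.56175693e+00  7.25029216e-01]
```

View pics/w1.png

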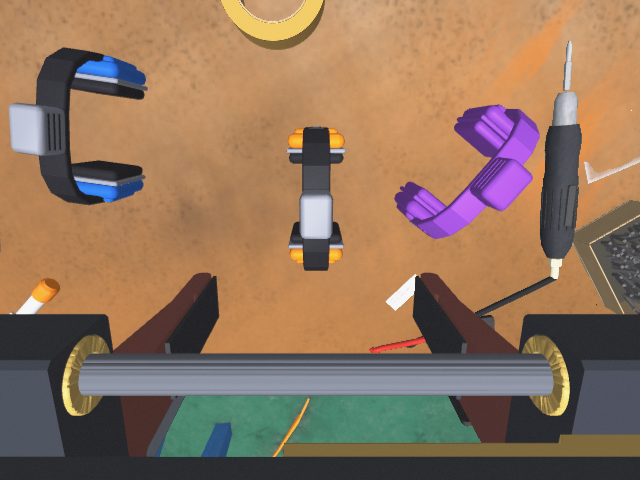

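The wrist view shows the orange pair centred at (316,215) between the fingers and aligned with them. It agrees with the top view: (0.550,-0.400), yaw ~7°. Grasp and lift.

Run:
```python
from h import *
q=quat(np.radians(7),-1)
move_ptp((.550,-.400,.22),q)
print(servo_line((.550,-.400,.134),q,rate=.1,contact_N=8), current_position())
move_gripper(0.0); print("gap",current_finger_gap())
servo_line((.550,-.400,.36),q,rate=.15)
print("gap",current_finger_gap(),current_force(),current_torque())
# high carry, clear of blue; halt off the bar's top
servo_line((.50,.0,.36),quat(np.radians(-3),-1),rate=.2)
c=capture("wrist");cv2.imwrite("pics/w2.png",c["image"]);np.savez("w2.npz",**c)
servo_line((.50,.104,.36),rate=.15)
W=world(c);ok=c["range_z"]>0
m=ok&(abs(W[...,2]-.147)<.006)&(abs(W[...,0]-.5)<.03)&(W[...,1]>-.06)&(W[...,1]<.26)
p=W[m];print(m.sum())
if m.sum()>50: print(cv2.fitLine(p[:,:2].astype(np.float32),cv2.DIST_HUBER,0,.01,.01).ravel(),cv2.minAreaRect(p[:,:2].astype(np.float32)*1000))
for n in("wrist","scene","top"):
    c=capture(n);cv2.imwrite(f"pics/{n}3.png",c["image"]);np.savez(f"{n}3.npz",**c)
print(current_clock(),current_position(),current_finger_gap())
```

```text
False [ 0.55050711 -0.40044195  0.1348176 ]
gap 0.0278881464430383
gap 0.02785732025999399 [ 0.13727042 -0.24844904 -1.09870832] [0.03547254 0.14573042 0.03297545]
3588
[0.05669956 0.9983913  0.5036221  0.12597097] ((501.52783203125, 125.09519958496094), (193.91702270507812, 22.181903839111328), 85.97955322265625)
12.0833 [0.5000654  0.10314845 0.35997894] 0.027678631774233745
```

```bash
cd pics; python3 -c "
import cv2,numpy as np
a=[cv2.resize(cv2.imread(f),(400,300)) for f in('w2.png','wrist3.png','scene3.png','top3.png')]
cv2.imwrite('m3.png',np.vstack([np.hstack(a[:2]),np.hstack(a[2:])]))"
```

```text
(no output)
```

View pics/m3.png

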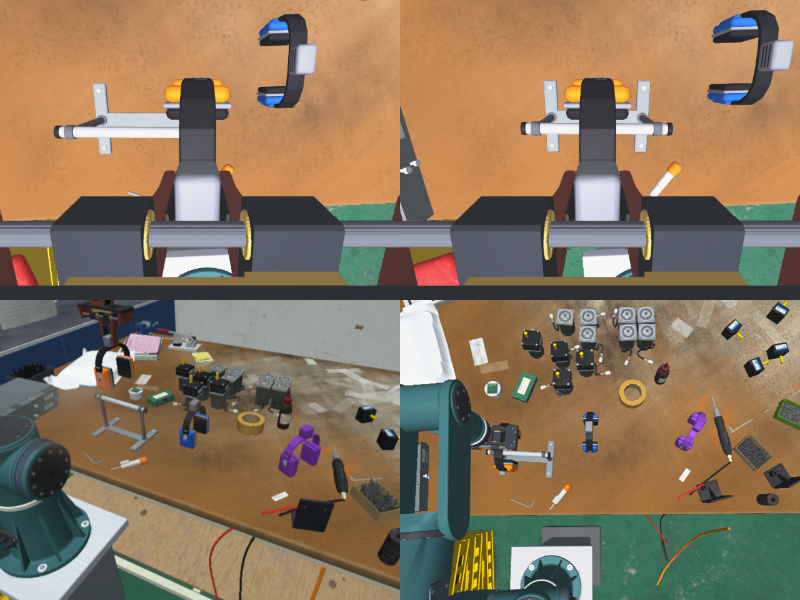

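Held square (gap 27.8 mm) over the bar. The wrist and top views put the bar at x≈0.5015–0.5025, yaw -3.1 to -3.25°. Lowering with contact detection.

```bash
python3 - <<'E'
from h import *
q=quat(np.radians(-3.2),-1)
servo_line((.502,.104,.33),q,rate=.08)
print(servo_line((.502,.104,.172),q,rate=.08,contact_N=6),current_position(),current_force())
for n in("wrist","scene"):
    c=capture(n);cv2.imwrite(f"pics/{n}4.png",c["image"])
print(servo_line((.502,.104,.156),q,rate=.03,contact_N=3),current_position(),current_force(),current_torque(),current_clock())
E
cd pics; python3 -c "
import cv2,numpy as np
a=cv2.imread('scene4.png')[130:280,100:300];b=cv2.imread('wrist4.png')
cv2.imwrite('m4.png',np.hstack([cv2.resize(a,(400,300)),cv2.resize(b,(400,300))]))"
```

```text
False [0.50231426 0.104015   0.17238084] [ 0.45821084  0.28638115 -1.57769354]
True [0.5019323  0.10403843 0.15852671] [-0.09362676 -0.68989689  5.22387539] [-0.05791278  0.24781545  0.02336294] 15.3
```

View pics/m4.png

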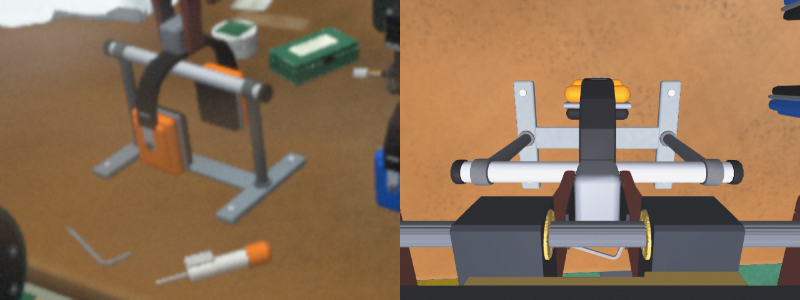

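The pair is astride the bar between the posts, and contact came at z 0.1585 against 0.160 expected. Release and retreat.

```bash
python3 - <<'E'
from h import *
move_gripper(.06); print(current_finger_gap())
servo_line((.502,.104,.30),rate=.1)
sleep(1)
p=current_position()
servo_line((.40,.30,.34),rate=.25)
for n in("scene","top"):
    c=capture(n);cv2.imwrite(f"pics/{n}5.png",c["image"]);W=world(c);ok=c["range_z"]>0
    m=ok&(W[...,2]>.180)&(W[...,2]<.2)&(np.hypot(W[...,0]-.502,W[...,1]-.104)<.05)
    if m.sum()>20: print(n,m.sum(),W[m].mean(0),cv2.minAreaRect(W[m][:,:2].astype(np.float32)*1000))
    m=ok&(W[...,2]>.157)&(W[...,2]<.175)&(np.hypot(W[...,0]-.59,W[...,1]+.16)<.1)
    if m.sum(): print("blue",W[m].mean(0))
print(current_clock(),current_force())
E
cd pics; python3 -c "
import cv2,numpy as np
a=cv2.imread('scene5.png')[130:280,100:300];b=cv2.imread('top5.png')[180:330,100:300]
cv2.imwrite('m5.png',np.hstack([cv2.resize(a,(400,300)),cv2.resize(b,(400,300))]))"
```

```text
0.059723574555627046
scene 147 [0.4969304  0.09911461 0.18669667] ((499.8755187988281, 101.1080551147461), (30.112218856811523, 39.78592300415039), 84.0296401977539)
blue [ 0.5901921  -0.16084627  0.16256274]
top 231 [0.50093506 0.10279677 0.18899462] ((501.2878723144531, 103.7507095336914), (38.28427505493164, 28.689468383789062), 0.1406826227903366)
blue [ 0.59431129 -0.15661222  0.16384139]
19.7 [-0.24633283 -0.30847746 -0.53689195]
```

View pics/m5.png

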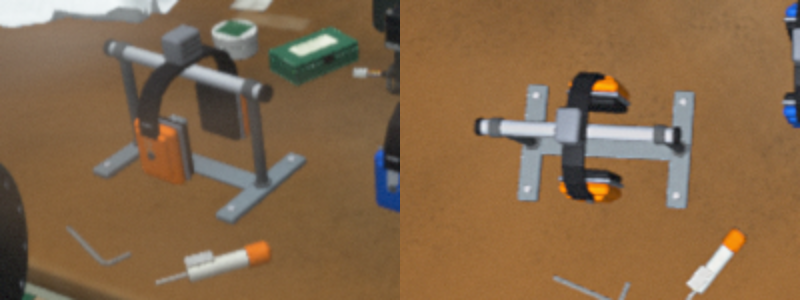

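Run:
```python
from h import *
for i in range(3):
    c=capture("top");W=world(c);ok=c["range_z"]>0
    m=ok&(W[...,2]>.180)&(W[...,2]<.2)&(np.hypot(W[...,0]-.502,W[...,1]-.104)<.05)
    print(m.sum(),W[m].mean(0).round(4)); sleep(.4)
print(current_qvel().round(3) if hasattr(current_qvel(),'round') else current_qvel(),current_clock())
close_job()
```

```text
232 [0.501  0.1028 0.189 ]
230 [0.5009 0.1028 0.1891]
228 [0.5009 0.1029 0.1892]
[-0.    -0.003  0.001 -0.001  0.001 -0.001] 21.05
the job is handed in; nothing more can be done
```

The orange ear defenders are hanging over the bar midway between the two posts, one cup free on each side. The gripper has let go and is clear. I handed the job in at about 21 s of the 51 s allowed.

- **Position:** the grip block sits at about (0.501, 0.103), right over the middle of the bar. Its top is at z 0.189, against 0.190 expected. Over the last second it moved less than about 0.3 mm.
- **Squareness:** the band looks square across the bar in the pictures. I set it down at -3.2° to match the bar. Afterwards the top camera's rough box fit gave about 0° and the scene camera's about -6°, so squareness is only confirmed to within about 3°.
- **Blue pair:** its measured position is the same as before, to within 0.3 mm.
- **Camera disagreement:** the scene and top cameras differ by about 4 mm on absolute position. The scene camera sees things at an angle, so I relied on the top and wrist views.

No check failed outright.

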